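# Fetch the solder reel from behind the bottles

## Task

The solder reel is needed in the red dish, but it stands at the back of the grey supply bin behind two bottles. First set both bottles upright on the blue mat, leaving the reel where it is; then, with both bottles still on the mat, put the reel upright in the middle of the red dish; finally put each bottle back upright on the same yellow pad it came from, centred as it was. Do not tip anything over, and leave the two tape rolls where they lie.

Things in the scene. Friction and masses are not known exactly. Their poses are not given: they have to be found in the camera images.
- lid_bottle_mid (a point): Wide white plastic bottle with a green-and-white label and a closed white lid, round, 58 mm across, 93 mm high, 60 g. This point lies on its axis 46 mm above its underside; z up its axis. Stands on one of the two yellow pads of the supply bin at the start. Grip round the body in its upper half, about 66 mm up, so that the lid stays clear of the palm.
- needle_bottle_mid (a point): Slim cream-white needle bottle with a red cap, a white spout and a yellow label, round, body 35 mm across and 72 mm high, 104 mm high to the tip of the spout, 70 g. This point lies on its axis 52 mm above its underside; z up its axis. Stands on the other yellow pad at the start. Grip the body about 60 mm up, with the spout between the fingers.
- solder_reel_mid (a point): Solder reel: a spool standing on end, black flanges top and bottom, pale wire between, yellow sticker on top; 60 mm across, 44 mm high, 0.45 kg. This point lies on its axis 22 mm above its underside; z up its axis. Stands in the bin close behind the two bottles; grip from above across its diameter, about 32 mm up.
- supply_bin: Fixed grey bin, 150 mm deep (x), 170 mm wide (y), open at the front (-x). Origin under its centre, on the bench; x to its back, y to its left. Floor 3 mm thick; side walls 18 mm high at y = +-83 mm; back wall 30 mm high. Two flush yellow pads, 66 mm across, at x = -32, y = +-42 mm; on each a bottle within 3 mm of its centre (which one varies). The reel is at about x = 34, y = 0 mm.
- parking_mat: Fixed blue mat with a thin black border line, 150 mm (x) by 170 mm (y), 3 mm thick, empty at the start. Origin under its centre, on the bench; z up.
- spool_dish: Fixed shallow round red dish, 93 mm across outside, 84 mm across inside, floor 3 mm thick, rim 6 mm above the bench, empty at the start. Origin under its centre, on the bench; z up.
- tape_a: Bystander: large roll of cream tape lying flat, 96 mm across, 18 mm high; origin at the centre of its underside. To be left alone.
- tape_b: Bystander: smaller roll of brown-yellow tape lying flat, 74 mm across, 22 mm high; origin at the centre of its underside. To be left alone.
Not all that is in view belongs to the job. Several things look just like the part that bears lid_bottle_mid: the one meant starts nearest to the robot's base.

How it is judged:
On the way, in this order (a step that is already met when the one before it is completed fails the run):
1. both bottles stand upright and released on the blue mat while the reel is still at its place in the bin (x of lid_bottle_mid in the frame of parking_mat between -0.075 and 0.075 m and y of lid_bottle_mid in the frame of parking_mat between -0.085 and 0.085 m and z of lid_bottle_mid in the frame of parking_mat below 0.057 m and linear speed of each of lid_bottle, needle_bottle below 0.02 m/s and angle between each of lid_bottle, needle_bottle's own z axis and vertical below 0.12 rad and contact force between each of lid_bottle, needle_bottle and the fingers below 0.3 N and x of needle_bottle_mid in the frame of parking_mat between -0.075 and 0.075 m and y of needle_bottle_mid in the frame of parking_mat between -0.085 and 0.085 m and z of needle_bottle_mid in the frame of parking_mat below 0.063 m and distance of solder_reel_mid from where it was at the start of the episode below 0.025 m), for 0.2 s.
2. the reel stands upright and released in the red dish while both bottles are still on the mat (x of lid_bottle_mid in the frame of parking_mat between -0.075 and 0.075 m and y of lid_bottle_mid in the frame of parking_mat between -0.085 and 0.085 m and z of lid_bottle_mid in the frame of parking_mat below 0.057 m and linear speed of each of lid_bottle, needle_bottle, solder_reel below 0.02 m/s and angle between each of lid_bottle, needle_bottle, solder_reel's own z axis and vertical below 0.12 rad and contact force between each of lid_bottle, needle_bottle, solder_reel and the fingers below 0.3 N and x of needle_bottle_mid in the frame of parking_mat between -0.075 and 0.075 m and y of needle_bottle_mid in the frame of parking_mat between -0.085 and 0.085 m and z of needle_bottle_mid in the frame of parking_mat below 0.063 m and horizontal distance between solder_reel_mid and spool_dish below 0.014 m and z of solder_reel_mid in the frame of spool_dish below 0.03 m), for 0.2 s.
3. both bottles stand upright and released on their own pads in the bin (distance of each of lid_bottle_mid, needle_bottle_mid from where it was at the start of the episode below 0.015 m and linear speed of each of lid_bottle, needle_bottle below 0.02 m/s and angle between each of lid_bottle, needle_bottle's own z axis and vertical below 0.12 rad and contact force between each of lid_bottle, needle_bottle and the fingers below 0.3 N), for 0.2 s.
At the end, for the whole second after the job is handed in: The reel stands upright in the red dish, within 14 mm of its centre; each bottle stands upright within 15 mm of where it stood at the start; all released and at rest (all of step 3 and horizontal distance between solder_reel_mid and spool_dish below 0.014 m and z of solder_reel_mid in the frame of spool_dish below 0.03 m and linear speed of solder_reel below 0.02 m/s and angle between solder_reel's own z axis and vertical below 0.12 rad and contact force between solder_reel and the fingers below 0.3 N); the robot touches nothing.
It fails at once if a bottle or the reel is tipped by more than 35 degrees (angle between any of lid_bottle, needle_bottle, solder_reel's own z axis and vertical above 0.61 rad).
It fails at once if a tape roll is shifted by more than 25 mm (distance of any of tape_a, tape_b from where it was at the start of the episode above 0.025 m).
It also fails if it takes over 112 s, if anything falls off the work surface, if the arm or the gripper's body presses on something with over 40 N, if the wrist force passes 120 N, or if a joint passes its speed limit or range.

## Robot

A 6-joint arm with a two-finger parallel gripper is mounted at the origin on a cart in front of the work surface, level with it; the furniture and walls round the work are solid. World frame = base frame: x ahead of the robot, y to its left, z up, the work surface at z = 0. Lengths are in m, angles in rad, forces in N, time in s.
With the tool pointing down it reaches from about 0.3 to 0.775 m from the base axis. Payload 14.6 kg.
Tool frame: the origin (TCP) lies on the centre line of the jaws, within the pads' length; the fingertips stand 25 mm ahead of it and the grasp point (between the pads) lies 6 mm ahead of it; z points along the fingers, y is the line along which they close (so a half turn about z gives the same grasp; the last joint's range is limited). The gripper opens to 85 mm and grips with 20 to 120 N. Pads are 22 mm wide; open, the fingers measure 114 mm over their backs; the gripper's body (76 mm by 85 mm) begins 54 mm behind the grasp point. The pads swing forward as they close: fully open they stand 13 mm farther back than shut.
Start: joints at [-1.243, 0.3, 1.521, -0, 1.321, -0.067], TCP at [0.212, -0.508, 0.256] pointing down, gripper open.
Joint ranges: [-3.03, 3.03], [-0.79, 2.21], [0.23, 2.52], [-1.04, 4.18], [0, 3.07], [-2.55, 2.55]. Speed limits (rad/s): [2.22, 2.22, 2.57, 3.14, 3.14, 3.14].

## Interface

Orientations are given as a unit quaternion [x, y, z, w].
In Python, from workcell import * gives the robot as it stands. The module is installed in compiled form; this text tells all that it offers.
- The arm moves only by the tool play_rows, never from a script. Its argument "increments" is a list of rows, each an object with "hand": the closure, from 0 (fully open) to 1 (shut); "slide": the shift along the tool's x, y, z in mm, a list of three; "yaw": the turn about the tool's z in degrees. A call has 1 to 10 rows; each row shifts and turns the commanded pose from where the row before left it, along the tool's axes as they then stand; what a row does not reach is not made up. A row lasts 1/8 s, in which the tool goes at most 62.5 mm and 10.7 degrees, less where a joint would pass 70% of its speed; a pose out of reach is approached as far as the arm can. A call is refused whole if a number of a shift passes 62.5 or a number of a turn 10.7, either way. A call with a gripper value outside its range is refused whole. The fingers move at their own pace and stop on an object; "grip_force" is the grip in N (left out, the last holds). Time passes only in rows, so rows that do not move let the fingers close. It gives the time, the measured TCP pose, the force, the opening and the grip force at its end, in the units of the state.
- observe(): the state, without advancing time (a new reading comes with each control period).
- snapshot(name): name is "scene" or "side" or "wrist"; returns a dict with "image" (400x640x3 uint8, red, green, blue), "fx", "fy", "cx", "cy" (pixels), "rvec" (rotation vector, rad) and "tvec" (3), from world to camera coordinates, as OpenCV has them. Camera axes: x right, y down, z forward; pixel columns grow to the right and rows downward; lengths in m; the calibration is good to about 2 mm. A picture is of the moment at which its call begins. There is no depth.
- close_job(): hands the job in; it is judged then, once.
The state is a dict: "time_s": time; "joint_positions": joint angles; "joint_velocities": joint speeds; "effort": joint torques, N m; "eef_pos": TCP position; "tcp_rot": TCP orientation; "ft_force": force on the tool from outside, world axes, zero at the start; "torque": the same for the moment, N m; "gripper_width": opening from 0.0 (shut) to 1.0 (fully open); "grip_force": force on a finger pad.
Only numpy, scipy, OpenCV 4.12 (cv2) and the standard library are available. Lean on these libraries where they do the work, as an engineer would, in place of code of your own. Each camera call takes 0.05 s, during which the arm holds its last target. There are 200 camera calls.

## Working session

There is one attempt and no reset: what is moved stays moved. The work goes in short steps, Python scripts to look and compute and a tool call to move; the robot and the scene stay as the last step left them, time stands still between calls to the robot, and variables do not carry over. Pictures are saved under pics/ and viewed, at most 14 in all, crops included, and the job is handed in when it is done.

Besides the shell and the picture viewer there is one more tool, called after "Request:" as name([rows], argument=value, ...), one row to a line, values as JSON. play_rows: Moves the arm, as the interface text tells. Its arguments: {"type":"object","properties":{"increments":{"type":"array"},"grip_force":{"type":"number"}},"required":["increments"]}

```bash
mkdir -p pics; cat > h.py <<'E'
from workcell import *
import numpy as np, cv2, json
def snap(n,f):
    s=snapshot(n); cv2.imwrite(f'pics/{f}.png',s['image'][...,::-1]); 
    np.savez(f'pics/{f}.npz',**s); return s
def load(f): return dict(np.load(f'pics/{f}.npz'))
def KR(s):
    K=np.array([[s['fx'],0,s['cx']],[0,s['fy'],s['cy']],[0,0,1]],float)
    return K,cv2.Rodrigues(np.array(s['rvec'],float))[0],np.array(s['tvec'],float).ravel()
def ray(s,u,v,z):
    "world point on plane z seen at pixel"
    K,R,t=KR(s); d=R.T@np.linalg.solve(K,[u,v,1.]); c=-R.T@t
    return c+d*(z-c[2])/d[2]
def proj(s,P):
    K,R,t=KR(s); return cv2.projectPoints(np.array(P,float).reshape(-1,1,3),R,t,K,None)[0].reshape(-1,2)
E
python3 - <<'E'
from h import *
for n in ['scene','side','wrist']:
    s=snap(n,n+'0'); K,R,t=KR(s); print(n,-R.T@t, s['fx'])
print(observe())
E
```

```text
scene [-0.04188986 -0.81082299  1.24604236] 451.3003705780142
side [0.03539979 1.15368367 0.8124542 ] 393.93911723423736
wrist [ 0.27918848 -0.47946286  0.37195347] 284.8291443790269
{'time_s': 0.15, 'joint_positions': array([-1.24260666e+00,  3.00324017e-01,  1.52140042e+00, -2.79628857e-05,
        1.32071367e+00, -6.66118172e-02]), 'joint_velocities': array([ 1.78945722e-05, -1.37215504e-03, -7.49442722e-04,  1.56138151e-03,
       -1.14447014e-03, -5.02906271e-05]), 'effort': array([ 2.37805616e-03, -5.43658090e+01, -3.61885679e+01, -6.17660726e-05,
        3.12911332e-03, -1.86992906e-05]), 'eef_pos': array([ 0.21148234, -0.5075575 ,  0.25587843]), 'tcp_rot': array([ 9.80578892e-01,  1.96124599e-01, -6.85601756e-05, -4.17352364e-04]), 'ft_force': array([ 0.81443918, -0.42103806, -0.35981453]), 'torque': array([ 0.01483768, -0.0075639 , -0.01106133]), 'grip_force': 0.0, 'gripper_width': 0.9935436492948315}
```

View pics/scene0.png

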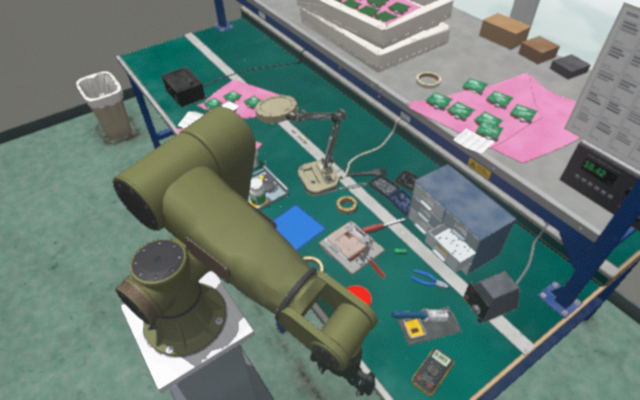

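View pics/side0.png

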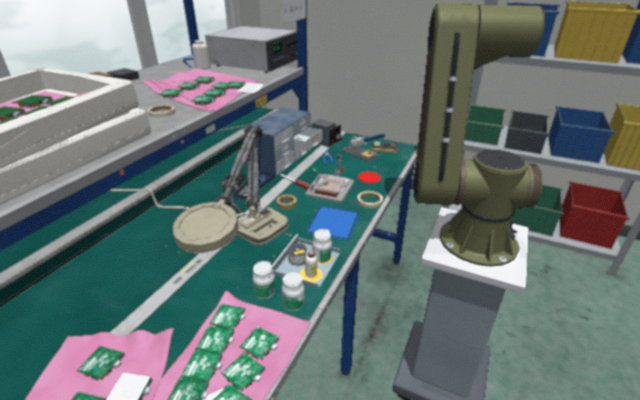

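In the side view, three things could be taken for the lid bottle: (322,243) in the bin, (263,280), and (292,291), both on the bench. The needle bottle is at (310,264), the reel at (298,254), the mat at (333,222), the dish at (369,177), and the tapes at (369,199) and (287,200). I'll check the choice in a close crop.

```bash
python3 - <<'E'
from h import *
s=load('side0'); c=s['image'][160:320,230:400][...,::-1]
cv2.imwrite('pics/sidecrop.png',cv2.resize(c,None,fx=3.7,fy=3.7,interpolation=cv2.INTER_CUBIC)[:600])
for n,u,v in [('lidA',322,261),('lidB',263,296),('lidC',292,307),('needle',310,277),('reel',298,262),('mat',333,222),('dish',369,177),('tapeA',369,199),('tapeB',287,200)]:
    print(n,ray(s,u,v,0.003).round(3), np.hypot(*ray(s,u,v,0.003)[:2]).round(3))
E
```

```text
lidA [0.423 0.312 0.003] 0.526
lidB [0.509 0.514 0.003] 0.724
lidC [0.418 0.515 0.003] 0.663
needle [0.425 0.391 0.003] 0.578
reel [0.488 0.348 0.003] 0.599
mat [0.476 0.108 0.003] 0.488
dish [ 0.469 -0.258  0.003] 0.535
tapeA [ 0.411 -0.091  0.003] 0.421
tapeB [0.693 0.051 0.003] 0.695
```

View pics/sidecrop.png

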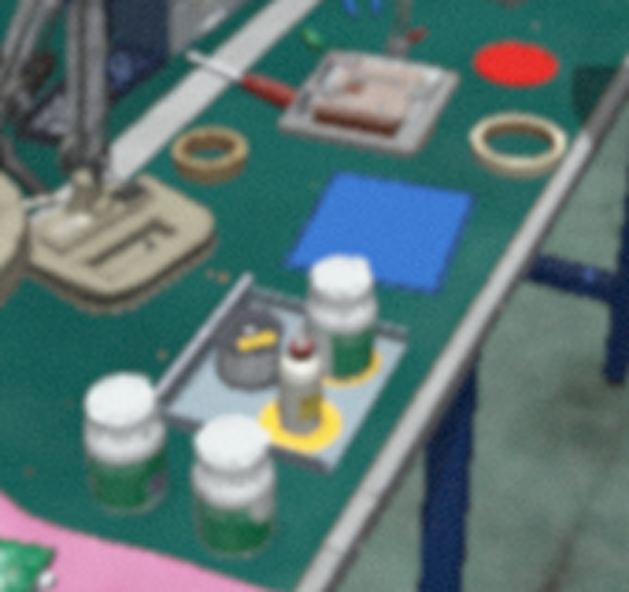

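The crop confirms it: the lid bottle in the bin (crop 343,320) is on the yellow pad next to the mat and nearest the base. The needle bottle (301,390) is on the other pad, and the reel (250,350) is behind both. Next I'll work out the coarse poses and where the lamp is as an obstacle.

```bash
python3 - <<'E'
from h import *
s=load('side0'); sc=load('scene0')
f=lambda x,y:(230+x/3.7,160+y/3.7)
def c(n,pts,z):
    P=np.array([ray(s,*f(*p),z)[:2] for p in pts]); print(n,P.round(3).tolist(),'mean',P.mean(0).round(3))
c('mat',[(340,172),(475,193),(440,292),(287,268)],.003)
c('dish',[(516,64)],.006); c('tapeA',[(517,152)],0.0); c('tapeB',[(211,163)],0.0)
c('pads',[(350,365),(300,425)],.003); c('reeltop',[(250,335)],.047)
c('binfront',[(333,462),(407,330)],.018)
c('lampbase',[(30,240),(215,230),(130,180),(100,300)],0.02)
def tri(a,b):
    Ps=[];
    for q in (sc,s):
        K,R,t=KR(q); Ps.append(K@np.c_[R,t])
    X=cv2.triangulatePoints(Ps[0],Ps[1],np.array(a,float),np.array(b,float)).ravel(); return X[:3]/X[3]
print('lamphead',tri((277,108),(205,225)),'elbow',tri((340,113),(254,128)))
print('meat tray',ray(s,330,185,0.01))
E
```

```text
mat [[0.553, 0.034], [0.416, 0.011], [0.389, 0.174], [0.529, 0.201]] mean [0.472 0.105]
dish [[0.465, -0.251]] mean [ 0.465 -0.251]
tapeA [[0.405, -0.083]] mean [ 0.405 -0.083]
tapeB [[0.682, 0.072]] mean [0.682 0.072]
pads [[0.421, 0.299], [0.426, 0.382]] mean [0.424 0.34 ]
reeltop [[0.489, 0.346]] mean [0.489 0.346]
binfront [[0.379, 0.421], [0.388, 0.253]] mean [0.384 0.337]
lampbase [[0.752, 0.284], [0.606, 0.197], [0.722, 0.159], [0.645, 0.332]] mean [0.682 0.243]
lamphead [0.6692893  0.5175335  0.19696559] elbow [0.72422211 0.18213041 0.34073326]
meat tray [ 0.58601512 -0.11391702  0.01      ]
```

Request:
play_rows([
  {"hand":0,"slide":[0,0,-20],"yaw":7.5},
  {"hand":0,"slide":[0,0,-20],"yaw":7.5},
  {"hand":0,"slide":[0,0,-20],"yaw":7.6},
  {"hand":0,"slide":[15,-50,0],"yaw":0},
  {"hand":0,"slide":[15,-50,0],"yaw":0},
  {"hand":0,"slide":[15,-50,0],"yaw":0},
  {"hand":0,"slide":[15,-50,0],"yaw":0},
  {"hand":0,"slide":[15,-50,0],"yaw":0},
  {"hand":0,"slide":[15,-50,0],"yaw":0},
  {"hand":0,"slide":[15,-50,0],"yaw":0},
])

```text
time_s: 1.4
eef_pos: [0.3164, -0.156, 0.3163]
tcp_rot: [1.0, -0.0, 0.0, 0.0]
ft_force: [1.5, -0.0, 0.9]
gripper_width: 1.002
grip_force: 0.0
```

Request:
play_rows([
  {"hand":0,"slide":[15,-50,0],"yaw":0},
  {"hand":0,"slide":[15,-50,0],"yaw":0},
  {"hand":0,"slide":[15,-50,0],"yaw":0},
  {"hand":0,"slide":[0,0,0],"yaw":0},
])

```text
time_s: 1.9
eef_pos: [0.3616, -0.005, 0.3161]
tcp_rot: [1.0, 0.003, -0.0, -0.0]
ft_force: [-0.4, -0.4, -0.1]
gripper_width: 1.002
grip_force: 0.0
```

```bash
python3 - <<'E'
from h import *
s=snap('wrist','w1'); K,R,t=KR(s); print(-R.T@t,R.round(2).tolist()); o=observe();print(o['eef_pos'],o['tcp_rot'],o['time_s'],o['joint_positions'])
E
```

```text
[ 0.43493127 -0.00455483  0.43228217] [[0.01, -1.0, -0.0], [-0.96, -0.01, 0.29], [-0.29, -0.0, -0.96]]
[ 0.36138047 -0.00651013  0.31609749] [ 9.99997967e-01  2.00039290e-03 -2.52414268e-04  2.12187234e-05] 1.95 [-1.19385281e-01 -1.84627456e-01  1.89393292e+00 -1.04244993e-04
  1.43278316e+00  1.44742462e+00]
```

View pics/w1.png

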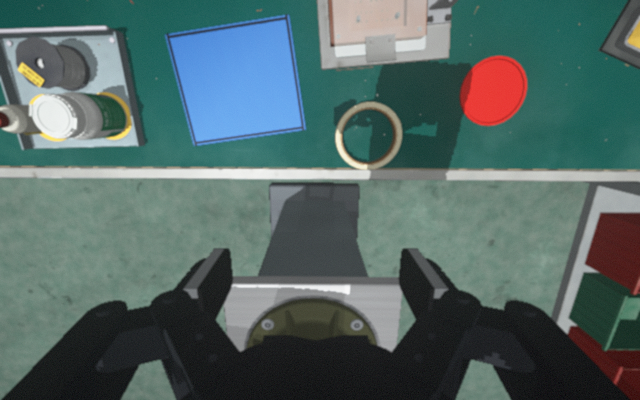

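The wrist view shows the mat corners at (166,35), (290,16), (305,130) and (195,144), the dish centred at (494,91), tape A at (369,135), and the bin at the left edge.

Request:
play_rows([
  {"hand":0,"slide":[15,-50,0],"yaw":0},
  {"hand":0,"slide":[15,-50,0],"yaw":0},
  {"hand":0,"slide":[15,-50,0],"yaw":0},
  {"hand":0,"slide":[15,-50,0],"yaw":0},
  {"hand":0,"slide":[15,-50,0],"yaw":0},
  {"hand":0,"slide":[15,-50,0],"yaw":0},
  {"hand":0,"slide":[0,-20,0],"yaw":0},
  {"hand":0,"slide":[0,0,0],"yaw":0},
])

```text
time_s: 2.95
eef_pos: [0.4515, 0.312, 0.3158]
tcp_rot: [1.0, 0.0, -0.0, 0.0]
ft_force: [0.1, 0.1, 0.3]
gripper_width: 0.998
grip_force: 0.0
```

```bash
python3 - <<'E'
from h import *
s=load('w1')
P=np.array([ray(s,*p,.003)[:2] for p in [(166,35),(290,16),(305,130),(195,144)]]); print('mat',P.round(4).tolist(),P.mean(0))
# dish by red ellipse
im=s['image'].astype(int); m=((im[...,0]>180)&(im[...,1]<70)&(im[...,2]<70)).astype(np.uint8); m[:,560:]=0
c=max(cv2.findContours(m,0,2)[0],key=cv2.contourArea); pts=np.array([ray(s,*p[0],.006)[:2] for p in c],np.float32)
print('dish',cv2.minEnclosingCircle(pts), cv2.fitEllipse(pts)); print('tapeA',ray(s,369,135,.009))
s=snap('wrist','w2'); o=observe();print(o['eef_pos'],o['tcp_rot'],o['time_s'],o['joint_positions'])
E
```

```text
mat [[0.536, 0.1969], [0.5591, 0.0301], [0.413, 0.011], [0.3919, 0.1747]] [0.47499598 0.10316809]
dish ((0.4672279953956604, -0.2527744770050049), 0.045564185827970505) ((0.4671687185764313, -0.2551157772541046), (0.08255893737077713, 0.0915403664112091), 82.53120422363281)
tapeA [ 0.40673765 -0.08212003  0.009     ]
[0.45148559 0.31127697 0.31611117] [ 9.99999936e-01 -1.21303365e-04 -1.96146739e-04  2.73421659e-04] 3.0 [ 5.36928387e-01  2.57914982e-01  1.43579748e+00 -2.71186632e-04
  1.44849703e+00  2.10800049e+00]
```

View pics/w2.png

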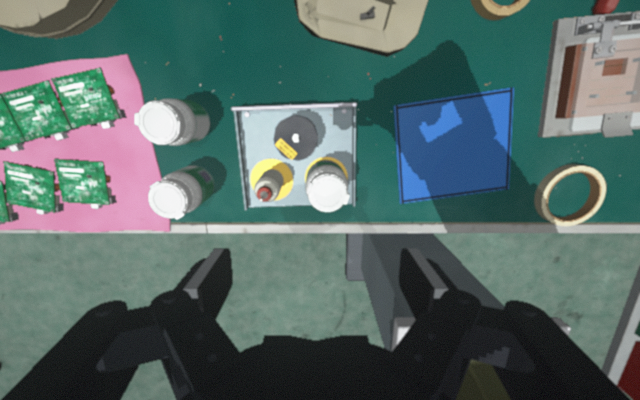

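The wrist view shows the bin centred near (297,155). The lid bottle's lid is at (328,187), the needle bottle's tip near (264,194), and the reel's top at (297,137). I'll enlarge the bin once to read pixels exactly.

```bash
python3 - <<'E'
from h import *
s=load('w2'); c=s['image'][95:220,225:370][...,::-1]
cv2.imwrite('pics/w2c.png',cv2.resize(c,None,fx=4.8,fy=4.8,interpolation=cv2.INTER_CUBIC))
E
```

```text
(no output)
```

View pics/w2c.png

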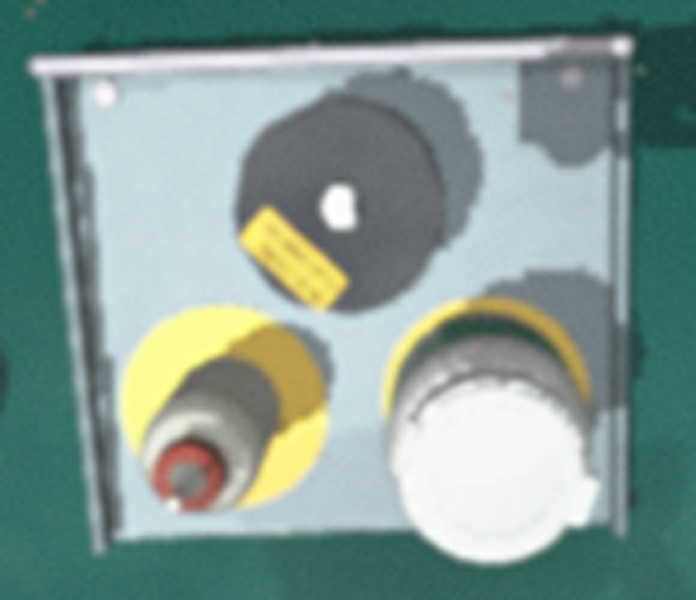

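```bash
python3 - <<'E'
from h import *
s=load('w2')
f=lambda x,y,z: ray(s,225+x/4.8,95+y/4.8,z)[:2]
g={n:f(*a) for n,a in dict(lid=(490,470,.096),ntip=(176,502,.107),ncap=(187,474,.087),padL=(224,406,.003),padR=(488,402,.003),reel=(341,206,.047),b1=(32,67,.03),b2=(632,45,.03),f1=(98,550,.018),f2=(620,535,.018)).items()}
for k,v in g.items(): print(k,v.round(4))
d=g['padL']-g['padR'];e=g['b1']-g['b2'];print(np.degrees(np.arctan2(-d[0],d[1])),np.linalg.norm(d),np.degrees(np.arctan2(-e[0],e[1])),np.linalg.norm(e))
# check side view of axis candidate
sd=load('side0')
for n,P in dict(lid=g['lid'],padL=g['padL']).items():
    print(n,[(np.array(q)-[230,160])*3.7 for q in proj(sd,[[*P,.003],[*P,.096],[*P,.107]])])
E
```

```text
lid [0.4328 0.2978]
ntip [0.4276 0.3761]
ncap [0.4293 0.3768]
padL [0.4286 0.3795]
padR [0.4299 0.2948]
reel [0.4949 0.3378]
b1 [0.5318 0.4247]
b2 [0.5376 0.2569]
f1 [0.3849 0.4194]
f2 [0.39   0.2529]
0.8863290764084211 0.08466870763103598 1.9925455653924702 0.16795373158825622
lid [array([337.21914246, 360.41071909]), array([337.6512847 , 272.28648961]), array([337.70481003, 261.371382  ])]
padL [array([298.71964001, 422.57728827]), array([297.46750782, 332.15837523]), array([297.31201523, 320.92995192])]
```

```bash
python3 - <<'E'
from h import *
s=load('w2'); p=np.array([.45149,.31128,.31611])
for h in (6,12,18,25):
    print(h,proj(s,[p+[x,y,-h/1000] for y in (.0425,-.0425) for x in (.011,-.011)]).round(0).tolist())
E
```

```text
6 [[227.0, 252.0], [231.0, 292.0], [407.0, 252.0], [403.0, 292.0]]
12 [[231.0, 247.0], [234.0, 285.0], [403.0, 247.0], [400.0, 285.0]]
18 [[234.0, 241.0], [238.0, 279.0], [400.0, 241.0], [396.0, 279.0]]
25 [[238.0, 236.0], [241.0, 272.0], [396.0, 236.0], [393.0, 272.0]]
```

Request:
play_rows([
  {"hand":0.18,"slide":[-19.5,14.3,20],"yaw":0},
  {"hand":0.18,"slide":[0,0,45],"yaw":0},
  {"hand":0.18,"slide":[0,0,45],"yaw":0},
  {"hand":0.18,"slide":[0,0,45],"yaw":0},
  {"hand":0.18,"slide":[0,0,30],"yaw":0},
  {"hand":0.18,"slide":[0,0,0],"yaw":0},
], grip_force=20)

```text
time_s: 3.75
eef_pos: [0.4313, 0.2963, 0.1302]
tcp_rot: [1.0, -0.001, -0.001, 0.001]
ft_force: [-0.3, -0.0, 0.5]
gripper_width: 0.824
grip_force: 0.0
```

```bash
python3 - <<'E'
from h import *
s=snap('wrist','w3'); o=observe();print(o['eef_pos'],o['gripper_width'],o['time_s'])
for P in ([.432,.297,.096],[.4285,.3775,.107]): print(proj(s,[P]))
E
```

```text
[0.43203805 0.29697377 0.13190309] 0.8212020107381217 3.8
[[314.38718569 245.33725528]]
[[166.72440933 260.39150902]]
```

View pics/w3.png

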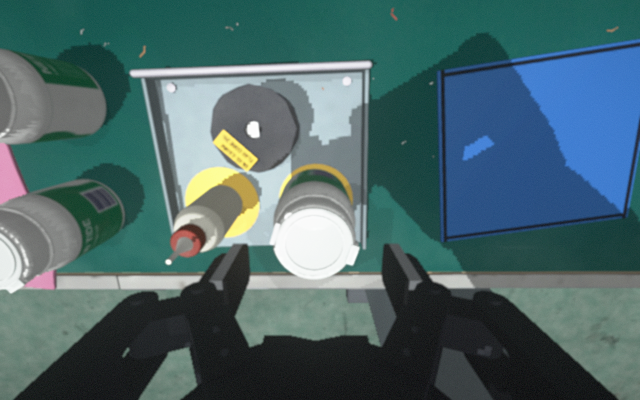

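The lid sits centred between the fingers at (316,242), within 2 mm of the estimate. The needle tip is at (168,262), also as expected. I'll go down and grip.

Request:
play_rows([
  {"hand":0.18,"slide":[2,0.5,20],"yaw":0},
  {"hand":0.18,"slide":[0,0,22],"yaw":0},
  {"hand":0.18,"slide":[0,0,20],"yaw":0},
  {"hand":0.18,"slide":[0,0,0],"yaw":0},
  {"hand":0.6,"slide":[0,0,0],"yaw":0},
  {"hand":0.6,"slide":[0,0,0],"yaw":0},
  {"hand":0.6,"slide":[0,0,0],"yaw":0},
  {"hand":0.6,"slide":[0,0,0],"yaw":0},
], grip_force=20)

```text
time_s: 4.8
eef_pos: [0.4346, 0.2978, 0.0713]
tcp_rot: [1.0, 0.0, 0.001, -0.001]
ft_force: [-0.5, -3.1, 7.8]
gripper_width: 0.667
grip_force: 21.2
```

Request:
play_rows([
  {"hand":0.6,"slide":[0,0,-20],"yaw":0},
  {"hand":0.6,"slide":[0,0,-40],"yaw":0},
  {"hand":0.6,"slide":[0,0,-40],"yaw":0},
  {"hand":0.6,"slide":[11,32,0],"yaw":0},
  {"hand":0.6,"slide":[15,42,0],"yaw":0},
  {"hand":0.6,"slide":[15,42,0],"yaw":0},
  {"hand":0.6,"slide":[15,42,0],"yaw":0},
  {"hand":0.6,"slide":[12,32,0],"yaw":0},
  {"hand":0.6,"slide":[8,22,0],"yaw":0},
  {"hand":0.6,"slide":[0,0,0],"yaw":0},
])

```text
time_s: 6.05
eef_pos: [0.5103, 0.0845, 0.1704]
tcp_rot: [1.0, -0.001, 0.001, -0.0]
ft_force: [-0.5, 0.2, -1.3]
gripper_width: 0.663
grip_force: 22.1
```

Request:
play_rows([
  {"hand":0.6,"slide":[0,0,35],"yaw":0},
  {"hand":0.6,"slide":[0,0,35],"yaw":0},
  {"hand":0.6,"slide":[0,0,20],"yaw":0},
  {"hand":0.6,"slide":[0,0,5],"yaw":0},
  {"hand":0.6,"slide":[0,0,4],"yaw":0},
  {"hand":0.6,"slide":[0,0,0],"yaw":0},
  {"hand":0.6,"slide":[0,0,0],"yaw":0},
])

```text
time_s: 6.92
eef_pos: [0.5104, 0.0859, 0.0713]
tcp_rot: [1.0, 0.0, 0.001, -0.0]
ft_force: [-1.5, 1.4, 5.1]
gripper_width: 0.663
grip_force: 22.7
```

Request:
play_rows([
  {"hand":0.25,"slide":[0,0,0],"yaw":0},
  {"hand":0.1,"slide":[0,0,0],"yaw":0},
  {"hand":0.0,"slide":[0,0,0],"yaw":0},
  {"hand":0.0,"slide":[0,0,-20],"yaw":0},
  {"hand":0.0,"slide":[0,0,-45],"yaw":0},
  {"hand":0.0,"slide":[0,0,-45],"yaw":0},
  {"hand":0.0,"slide":[0,0,-20],"yaw":0},
])

```text
time_s: 7.8
eef_pos: [0.5103, 0.0857, 0.2028]
tcp_rot: [1.0, 0.0, 0.002, -0.0]
ft_force: [0.3, 0.9, -1.2]
gripper_width: 1.002
grip_force: 0.0
```

```bash
python3 - <<'E'
from h import *
s=snap('wrist','w4'); o=observe();print(o['eef_pos'],o['gripper_width'],o['time_s'])
print(proj(s,[[.510,.086,.096],[.510,.086,.003]]))
cv2.imwrite('pics/w4.png',s['image'][...,::-1])
E
```

```text
[0.51083437 0.08572997 0.20439014] 0.9976368040676824 7.85
[[315.31150973 208.1688869 ]
 [315.41492617 182.6683022 ]]
```

View pics/w4.png

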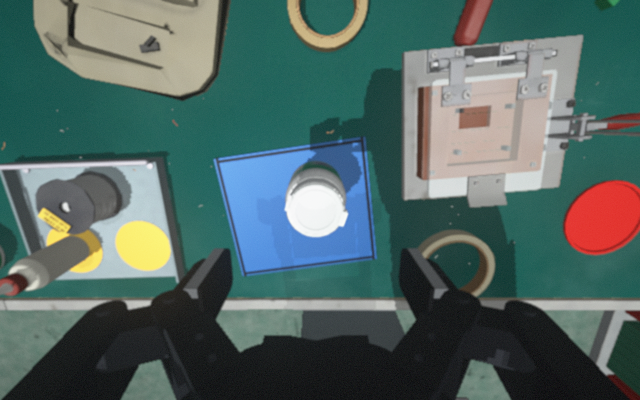

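The lid bottle stands upright on the mat at (317,205), and the right pad in the bin is free. Next is the needle bottle.

Request:
play_rows([
  {"hand":0.3,"slide":[-9,-31,0],"yaw":0},
  {"hand":0.3,"slide":[-13,-45,0],"yaw":0},
  {"hand":0.3,"slide":[-13,-45,0],"yaw":0},
  {"hand":0.3,"slide":[-13,-45,0],"yaw":0},
  {"hand":0.3,"slide":[-13,-45,0],"yaw":0},
  {"hand":0.3,"slide":[-13,-45,0],"yaw":0},
  {"hand":0.3,"slide":[-9,-35,20],"yaw":0},
  {"hand":0.3,"slide":[0,0,35],"yaw":0},
  {"hand":0.3,"slide":[0,0,0],"yaw":0},
])

```text
time_s: 8.98
eef_pos: [0.4255, 0.3759, 0.1424]
tcp_rot: [1.0, 0.0, -0.002, 0.002]
ft_force: [-0.4, 0.2, 1.0]
gripper_width: 0.702
grip_force: 0.0
```

```bash
python3 - <<'E'
from h import *
s=snap('wrist','w5'); o=observe();print(o['eef_pos'],o['gripper_width'],o['time_s'])
print(proj(s,[[.4275,.377,.107],[.4275,.377,.087],[.495,.338,.047]]))
cv2.imwrite('pics/w5.png',s['image'][...,::-1])
E
```

```text
[0.42643395 0.37622068 0.14454463] 0.7011206824835227 9.025
[[313.7217262  242.27237578]
 [313.80927525 228.89932763]
 [368.42692845 119.53251071]]
```

View pics/w5.png

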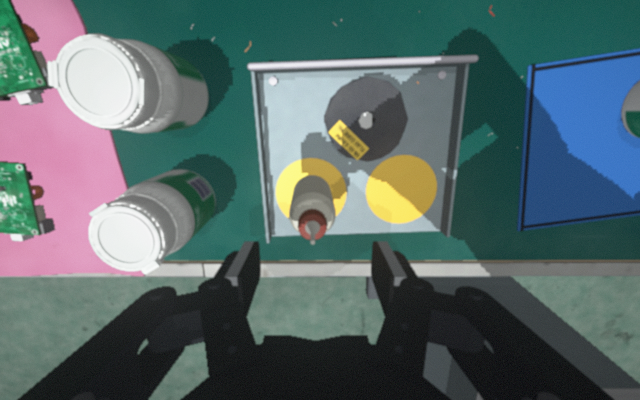

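The needle tip at (312,241) and the reel hub at (366,120) both match the estimates. I'll go down and grip.

Request:
play_rows([
  {"hand":0.3,"slide":[0.5,-1,25],"yaw":0},
  {"hand":0.3,"slide":[0,0,30],"yaw":0},
  {"hand":0.3,"slide":[0,0,22],"yaw":0},
  {"hand":0.3,"slide":[0,0,0],"yaw":0},
  {"hand":0.8,"slide":[0,0,0],"yaw":0},
  {"hand":0.8,"slide":[0,0,0],"yaw":0},
  {"hand":0.8,"slide":[0,0,0],"yaw":0},
  {"hand":0.8,"slide":[0,0,0],"yaw":0},
])

```text
time_s: 10.02
eef_pos: [0.428, 0.378, 0.0701]
tcp_rot: [1.0, 0.0, 0.001, -0.001]
ft_force: [-1.2, -1.0, 8.1]
gripper_width: 0.395
grip_force: 19.7
```

Request:
play_rows([
  {"hand":0.8,"slide":[0,0,-20],"yaw":0},
  {"hand":0.8,"slide":[0,0,-40],"yaw":0},
  {"hand":0.8,"slide":[0,0,-40],"yaw":0},
  {"hand":0.8,"slide":[0,32,0],"yaw":0},
  {"hand":0.8,"slide":[1,45,0],"yaw":0},
  {"hand":0.8,"slide":[1,45,0],"yaw":0},
  {"hand":0.8,"slide":[0,45,0],"yaw":0},
  {"hand":0.8,"slide":[0,45,0],"yaw":0},
  {"hand":0.8,"slide":[0,41,0],"yaw":0},
  {"hand":0.8,"slide":[0,0,0],"yaw":0},
])

```text
time_s: 11.28
eef_pos: [0.4295, 0.1228, 0.1691]
tcp_rot: [1.0, -0.001, 0.001, -0.0]
ft_force: [0.1, 0.7, -0.8]
gripper_width: 0.397
grip_force: 20.5
```

Request:
play_rows([
  {"hand":0.8,"slide":[0,0,35],"yaw":0},
  {"hand":0.8,"slide":[0,0,35],"yaw":0},
  {"hand":0.8,"slide":[0,0,20],"yaw":0},
  {"hand":0.8,"slide":[0,0,5],"yaw":0},
  {"hand":0.8,"slide":[0,0,3.5],"yaw":0},
  {"hand":0.8,"slide":[0,0,0],"yaw":0},
  {"hand":0.8,"slide":[0,0,0],"yaw":0},
])

```text
time_s: 12.15
eef_pos: [0.4296, 0.1247, 0.0704]
tcp_rot: [1.0, 0.0, 0.001, -0.0]
ft_force: [-0.4, 1.0, -1.4]
gripper_width: 0.394
grip_force: 20.5
```

Request:
play_rows([
  {"hand":0.5,"slide":[0,0,0],"yaw":0},
  {"hand":0.35,"slide":[0,0,0],"yaw":0},
  {"hand":0.2,"slide":[0,0,0],"yaw":0},
  {"hand":0.2,"slide":[0,0,-20],"yaw":0},
  {"hand":0.2,"slide":[0,0,-45],"yaw":0},
  {"hand":0.0,"slide":[0,0,-45],"yaw":0},
  {"hand":0.0,"slide":[0,0,0],"yaw":0},
])

```text
time_s: 13.02
eef_pos: [0.4305, 0.1248, 0.1827]
tcp_rot: [1.0, 0.0, 0.003, -0.001]
ft_force: [-0.2, -0.5, 0.0]
gripper_width: 0.999
grip_force: 0.0
```

```bash
python3 - <<'E'
from h import *
s=snap('wrist','w6'); o=observe();print(o['eef_pos'],o['gripper_width'],o['time_s'])
print(proj(s,[[.430,.125,.107],[.51,.086,.096],[.495,.338,.047]]))
E
```

```text
[0.42967766 0.12467132 0.18070315] 0.9958225576239512 13.075
[[315.60542153 222.12130205]
 [373.18168191 105.72488297]
 [ 67.88114156 126.15293751]]
```

View pics/w6.png

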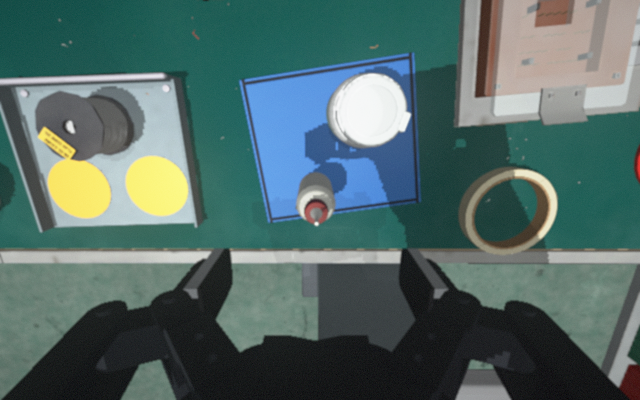

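Both bottles stand upright on the mat, with the needle bottle at (316,205) and the lid bottle at (369,108). The reel is untouched, its hub at (69,126). I'll fetch the reel now.

Request:
play_rows([
  {"hand":0.0,"slide":[9,-29,0],"yaw":0},
  {"hand":0.0,"slide":[14,-46,0],"yaw":0},
  {"hand":0.0,"slide":[14,-46,0],"yaw":0},
  {"hand":0.0,"slide":[14,-46,0],"yaw":0},
  {"hand":0.0,"slide":[14,-46.5,20],"yaw":0},
  {"hand":0.0,"slide":[0,0,40],"yaw":0},
  {"hand":0.0,"slide":[0,0,40],"yaw":0},
  {"hand":0.0,"slide":[0,0,30],"yaw":0},
  {"hand":0.0,"slide":[0,0,15],"yaw":0},
  {"hand":0.0,"slide":[0,0,0],"yaw":0},
])

```text
time_s: 14.32
eef_pos: [0.4937, 0.3378, 0.0336]
tcp_rot: [1.0, 0.0, -0.001, 0.001]
ft_force: [-0.1, -0.3, -0.1]
gripper_width: 0.998
grip_force: 0.0
```

Request:
play_rows([
  {"hand":0.2,"slide":[0,0,0],"yaw":0},
  {"hand":0.6,"slide":[0,0,0],"yaw":0},
  {"hand":0.6,"slide":[0,0,0],"yaw":0},
  {"hand":0.6,"slide":[0,0,0],"yaw":0},
  {"hand":0.6,"slide":[0,0,0],"yaw":0},
], grip_force=60)

```text
time_s: 14.95
eef_pos: [0.4949, 0.3386, 0.0364]
tcp_rot: [1.0, 0.0, 0.001, -0.001]
ft_force: [-1.1, 0.8, 5.7]
gripper_width: 0.68
grip_force: 65.0
```

Request:
play_rows([
  {"hand":0.6,"slide":[0,0,-15],"yaw":0},
  {"hand":0.6,"slide":[0,0,-40],"yaw":0},
  {"hand":0.6,"slide":[0,0,-45],"yaw":0},
  {"hand":0.6,"slide":[0,0,-40],"yaw":0},
  {"hand":0.6,"slide":[0,31,0],"yaw":0},
  {"hand":0.6,"slide":[-2,45,0],"yaw":0},
  {"hand":0.6,"slide":[-2,45,0],"yaw":0},
  {"hand":0.6,"slide":[-2,45,0],"yaw":0},
  {"hand":0.6,"slide":[-2,45,0],"yaw":0},
  {"hand":0.6,"slide":[-2,45,0],"yaw":0},
])

```text
time_s: 16.2
eef_pos: [0.4839, 0.0807, 0.1757]
tcp_rot: [1.0, 0.0, 0.0, -0.0]
ft_force: [0.1, 0.8, -4.8]
gripper_width: 0.678
grip_force: 66.3
```

Request:
play_rows([
  {"hand":0.6,"slide":[-2,45,0],"yaw":0},
  {"hand":0.6,"slide":[-2,45,0],"yaw":0},
  {"hand":0.6,"slide":[-2,45,0],"yaw":0},
  {"hand":0.6,"slide":[-2,45,0],"yaw":0},
  {"hand":0.6,"slide":[-2,45,0],"yaw":0},
  {"hand":0.6,"slide":[-2,45,0],"yaw":0},
  {"hand":0.6,"slide":[-2,30,0],"yaw":0},
  {"hand":0.6,"slide":[0,0,0],"yaw":0},
])

```text
time_s: 17.2
eef_pos: [0.4699, -0.2196, 0.1755]
tcp_rot: [1.0, -0.001, 0.0, 0.0]
ft_force: [-1.2, 0.2, -5.5]
gripper_width: 0.678
grip_force: 66.4
```

```bash
python3 - <<'E'
from h import *
def dish(s):
    im=s['image'].astype(int); m=((im[...,0]>150)&(im[...,1]<60)&(im[...,2]<60)).astype(np.uint8)
    c=max(cv2.findContours(m,0,2)[0],key=cv2.contourArea); pts=np.array([ray(s,*p[0],.006)[:2] for p in c],np.float32)
    print('dish',cv2.minEnclosingCircle(pts),pts.min(0),pts.max(0))
dish(load('w4'))
s=snap('wrist','w7'); dish(s); o=observe();print(o['eef_pos'],o['gripper_width'],o['time_s'],o['ft_force'])
E
```

```text
dish ((0.4680287539958954, -0.2514997720718384), 0.04559624195098877) [ 0.4233868 -0.2953636] [ 0.51268053 -0.20637354]
dish ((0.46856334805488586, -0.2540872097015381), 0.04499782994389534) [ 0.4281692  -0.29869062] [ 0.5123358  -0.22201936]
[ 0.47006796 -0.2184288   0.17536923] 0.6770728520696887 17.25 [ 0.09430525  0.16971881 -4.86418281]
```

View pics/w7.png

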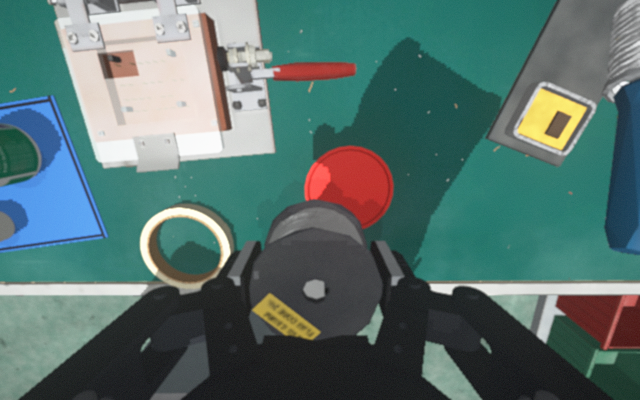

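The reel is held level, with its hub at (316,290), and the dish is at (349,187). I'll place it.

Request:
play_rows([
  {"hand":0.6,"slide":[-2,35,0],"yaw":0},
  {"hand":0.6,"slide":[0,0,35],"yaw":0},
  {"hand":0.6,"slide":[0,0,45],"yaw":0},
  {"hand":0.6,"slide":[0,0,35],"yaw":0},
  {"hand":0.6,"slide":[0,0,15],"yaw":0},
  {"hand":0.6,"slide":[0,0,6],"yaw":0},
  {"hand":0.6,"slide":[0,0,3],"yaw":0},
  {"hand":0.6,"slide":[0,0,0],"yaw":0},
  {"hand":0.6,"slide":[0,0,0],"yaw":0},
])

```text
time_s: 18.38
eef_pos: [0.4687, -0.2531, 0.0365]
tcp_rot: [1.0, 0.0, 0.0, 0.0]
ft_force: [-0.6, -0.9, -1.3]
gripper_width: 0.681
grip_force: 66.7
```

Request:
play_rows([
  {"hand":0.25,"slide":[0,0,0.5],"yaw":0},
  {"hand":0.1,"slide":[0,0,0],"yaw":0},
  {"hand":0.0,"slide":[0,0,0],"yaw":0},
  {"hand":0.0,"slide":[0,0,-20],"yaw":0},
  {"hand":0.0,"slide":[0,0,-45],"yaw":0},
  {"hand":0.0,"slide":[0,0,-45],"yaw":0},
  {"hand":0.0,"slide":[0,0,-45],"yaw":0},
  {"hand":0.0,"slide":[0,0,0],"yaw":0},
], grip_force=20)

```text
time_s: 19.38
eef_pos: [0.4695, -0.2535, 0.1937]
tcp_rot: [1.0, 0.0, 0.003, 0.002]
ft_force: [0.6, 0.2, -1.0]
gripper_width: 1.001
grip_force: 0.0
```

```bash
python3 - <<'E'
from h import *
s=snap('wrist','w8'); o=observe();print(o['eef_pos'],o['time_s'],o['ft_force'])
print(proj(s,[[.468,-.253,.047],[.468,-.253,.006]]))
E
```

```text
[ 0.46875461 -0.25307272  0.19140322] 19.425 [-0.07000545  1.17545209 -0.95827851]
[[314.61629339 196.6546461 ]
 [314.6144394  186.53603078]]
```

View pics/w8.png

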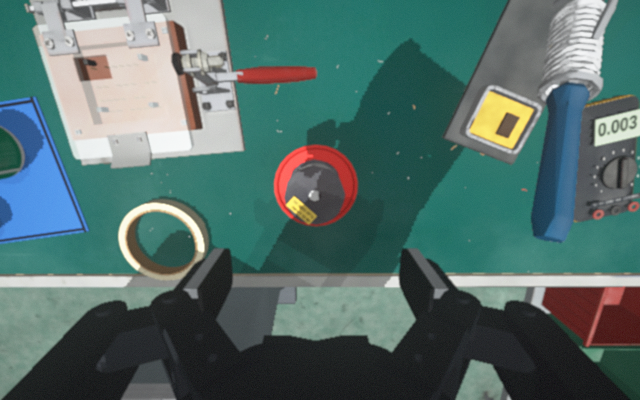

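The reel stands in the dish: hub at (314,195), ring centred at (316,186). That is well within tolerance. The lid bottle goes back first.

Request:
play_rows([
  {"hand":0.0,"slide":[4,-30,0],"yaw":0},
  {"hand":0.0,"slide":[5.5,-45,0],"yaw":0},
  {"hand":0.0,"slide":[5.5,-45,0],"yaw":0},
  {"hand":0.0,"slide":[5.5,-45,0],"yaw":0},
  {"hand":0.0,"slide":[5.5,-45,0],"yaw":0},
  {"hand":0.0,"slide":[5.5,-45,0],"yaw":0},
  {"hand":0.0,"slide":[5.5,-45,0],"yaw":0},
  {"hand":0.0,"slide":[4.7,-38.6,0],"yaw":0},
  {"hand":0.0,"slide":[0,0,30],"yaw":0},
  {"hand":0.0,"slide":[0,0,0],"yaw":0},
])

```text
time_s: 20.68
eef_pos: [0.5086, 0.0858, 0.1575]
tcp_rot: [1.0, 0.0, -0.003, 0.0]
ft_force: [-0.4, 0.0, -0.4]
gripper_width: 0.998
grip_force: 0.0
```

```bash
python3 - <<'E'
from h import *
s=snap('wrist','w9'); o=observe();print(o['eef_pos'],o['time_s'],o['ft_force'])
print(proj(s,[[.5103,.0858,.096]]))
im=s['image']; m=(im.min(2)>195).astype(np.uint8); m[:, :200]=0; m[:,440:]=0; m[260:]=0
c=max(cv2.findContours(m,0,2)[0],key=cv2.contourArea); (u,v),r=cv2.minEnclosingCircle(c); print(u,v,r,ray(s,u,v,.096))
E
```

```text
[0.50938904 0.08554514 0.15910351] 20.725 [-0.66903551  0.45609653  0.90113895]
[[315.72462524 225.66528453]]
316.24078369140625 225.49664306640625 38.497615814208984 [0.5104216  0.08545474 0.096     ]
```

Request:
play_rows([
  {"hand":0.1,"slide":[0,0,30],"yaw":0},
  {"hand":0.1,"slide":[0,0,35],"yaw":0},
  {"hand":0.1,"slide":[0,0,25],"yaw":0},
  {"hand":0.1,"slide":[0,0,0],"yaw":0},
  {"hand":0.6,"slide":[0,0,0],"yaw":0},
  {"hand":0.6,"slide":[0,0,0],"yaw":0},
  {"hand":0.6,"slide":[0,0,0],"yaw":0},
  {"hand":0.6,"slide":[0,0,0],"yaw":0},
], grip_force=20)

```text
time_s: 21.72
eef_pos: [0.5108, 0.0857, 0.072]
tcp_rot: [1.0, 0.0, 0.001, -0.0]
ft_force: [-2.6, -1.1, 8.1]
gripper_width: 0.659
grip_force: 21.4
```

Request:
play_rows([
  {"hand":0.6,"slide":[0,0,-20],"yaw":0},
  {"hand":0.6,"slide":[0,0,-40],"yaw":0},
  {"hand":0.6,"slide":[0,0,-40],"yaw":0},
  {"hand":0.6,"slide":[-11,-32,0],"yaw":0},
  {"hand":0.6,"slide":[-15,-42,0],"yaw":0},
  {"hand":0.6,"slide":[-15,-42,0],"yaw":0},
  {"hand":0.6,"slide":[-15,-42,0],"yaw":0},
  {"hand":0.6,"slide":[-12,-32,0],"yaw":0},
  {"hand":0.6,"slide":[-8.3,-22,0],"yaw":0},
  {"hand":0.6,"slide":[0,0,0],"yaw":0},
])

```text
time_s: 22.98
eef_pos: [0.4332, 0.2988, 0.171]
tcp_rot: [1.0, 0.001, 0.0, -0.0]
ft_force: [1.0, 0.4, -1.4]
gripper_width: 0.658
grip_force: 22.0
```

Request:
play_rows([
  {"hand":0.6,"slide":[0,0,35],"yaw":0},
  {"hand":0.6,"slide":[0,0,35],"yaw":0},
  {"hand":0.6,"slide":[0,0,20],"yaw":0},
  {"hand":0.6,"slide":[0,0,5],"yaw":0},
  {"hand":0.6,"slide":[0,0,4],"yaw":0},
  {"hand":0.6,"slide":[0,0,0],"yaw":0},
  {"hand":0.6,"slide":[0,0,0],"yaw":0},
])

```text
time_s: 23.85
eef_pos: [0.434, 0.2978, 0.0721]
tcp_rot: [1.0, 0.0, 0.001, -0.0]
ft_force: [-0.6, -1.0, 3.2]
gripper_width: 0.665
grip_force: 22.3
```

Request:
play_rows([
  {"hand":0.25,"slide":[0,0,0],"yaw":0},
  {"hand":0.1,"slide":[0,0,0],"yaw":0},
  {"hand":0.0,"slide":[0,0,0],"yaw":0},
  {"hand":0.0,"slide":[0,0,-20],"yaw":0},
  {"hand":0.0,"slide":[0,0,-45],"yaw":0},
  {"hand":0.0,"slide":[0,0,-45],"yaw":0},
  {"hand":0.2,"slide":[-1,33,0],"yaw":0},
  {"hand":0.2,"slide":[-1,45,0],"yaw":0},
  {"hand":0.2,"slide":[-1,45,0],"yaw":0},
])

```text
time_s: 24.98
eef_pos: [0.4304, 0.1735, 0.1813]
tcp_rot: [1.0, 0.0, 0.0, -0.0]
ft_force: [0.5, 0.4, -0.2]
gripper_width: 0.802
grip_force: 0.0
```

Request:
play_rows([
  {"hand":0.3,"slide":[-1,40,0],"yaw":0},
  {"hand":0.3,"slide":[-0.3,10,0],"yaw":0},
  {"hand":0.3,"slide":[0,0,30],"yaw":0},
  {"hand":0.3,"slide":[0,0,0],"yaw":0},
])

```text
time_s: 25.48
eef_pos: [0.4287, 0.1249, 0.1501]
tcp_rot: [1.0, 0.0, -0.002, 0.0]
ft_force: [0.7, 0.2, -0.2]
gripper_width: 0.696
grip_force: 0.0
```

```bash
python3 - <<'E'
from h import *
s=snap('wrist','w10'); o=observe();print(o['eef_pos'],o['time_s'],o['ft_force'])
print(proj(s,[[.4296,.1247,.107],[.434,.297,.096]]))
E
```

```text
[0.42921473 0.12509107 0.1512255 ] 25.525 [ 0.46113204  0.82967404 -0.32359189]
[[315.98438674 238.44551487]
 [ 47.11780012 224.8838605 ]]
```

View pics/w10.png

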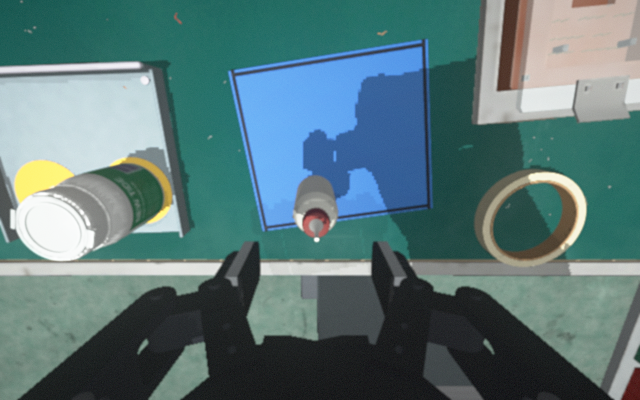

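The needle tip at (317,239) is centred between the fingers, and the lid bottle is upright on its pad at (53,225). I'll pick up the needle bottle.

Request:
play_rows([
  {"hand":0.3,"slide":[0,0,25],"yaw":0},
  {"hand":0.3,"slide":[0,0,35],"yaw":0},
  {"hand":0.3,"slide":[0,0,22],"yaw":0},
  {"hand":0.3,"slide":[0,0,0],"yaw":0},
  {"hand":0.8,"slide":[0,0,0],"yaw":0},
  {"hand":0.8,"slide":[0,0,0],"yaw":0},
  {"hand":0.8,"slide":[0,0,0],"yaw":0},
  {"hand":0.8,"slide":[0,0,0],"yaw":0},
])

```text
time_s: 26.52
eef_pos: [0.4302, 0.125, 0.0708]
tcp_rot: [1.0, 0.0, 0.001, -0.0]
ft_force: [0.2, 0.4, 5.0]
gripper_width: 0.397
grip_force: 19.5
```

Request:
play_rows([
  {"hand":0.8,"slide":[0,0,-20],"yaw":0},
  {"hand":0.8,"slide":[0,0,-40],"yaw":0},
  {"hand":0.8,"slide":[0,0,-45],"yaw":0},
  {"hand":0.8,"slide":[0,0,-45],"yaw":0},
  {"hand":0.8,"slide":[0,-33,0],"yaw":0},
  {"hand":0.8,"slide":[-1,-45,0],"yaw":0},
  {"hand":0.8,"slide":[-1,-45,0],"yaw":0},
  {"hand":0.8,"slide":[0,-45,0],"yaw":0},
  {"hand":0.8,"slide":[0,-45,0],"yaw":0},
  {"hand":0.8,"slide":[0,-40,0],"yaw":0},
])

```text
time_s: 27.78
eef_pos: [0.427, 0.3794, 0.2204]
tcp_rot: [1.0, 0.0, 0.0, -0.0]
ft_force: [-0.2, -0.8, -0.5]
gripper_width: 0.392
grip_force: 20.5
```

Request:
play_rows([
  {"hand":0.8,"slide":[0,0,0],"yaw":0},
  {"hand":0.8,"slide":[0,0,0],"yaw":0},
  {"hand":0.8,"slide":[0,0,35],"yaw":0},
  {"hand":0.8,"slide":[0,0,45],"yaw":0},
  {"hand":0.8,"slide":[0,0,40],"yaw":0},
  {"hand":0.8,"slide":[0,0,20],"yaw":0},
  {"hand":0.8,"slide":[0,0,5],"yaw":0},
  {"hand":0.8,"slide":[0,0,4],"yaw":0},
  {"hand":0.8,"slide":[0,0,0],"yaw":0},
  {"hand":0.8,"slide":[0,0,0],"yaw":0},
])

```text
time_s: 29.02
eef_pos: [0.4276, 0.3778, 0.0711]
tcp_rot: [1.0, 0.0, 0.0, -0.0]
ft_force: [-0.3, 1.1, -0.1]
gripper_width: 0.393
grip_force: 20.5
```

Close to touching down. I'll lower 0.5 mm, open a limited amount, and back off.

Request:
play_rows([
  {"hand":0.8,"slide":[0,0,0.5],"yaw":0},
  {"hand":0.45,"slide":[0,0,0],"yaw":0},
  {"hand":0.38,"slide":[0,0,0],"yaw":0},
  {"hand":0.38,"slide":[0,0,0],"yaw":0},
  {"hand":0.38,"slide":[0,0,-20],"yaw":0},
  {"hand":0.38,"slide":[0,0,-45],"yaw":0},
  {"hand":0.2,"slide":[0,0,-45],"yaw":0},
  {"hand":0.0,"slide":[0,0,-45],"yaw":0},
  {"hand":0.0,"slide":[0,0,0],"yaw":0},
])

```text
time_s: 30.15
eef_pos: [0.4281, 0.3784, 0.2284]
tcp_rot: [1.0, 0.0, 0.002, -0.002]
ft_force: [0.2, 0.5, -1.1]
gripper_width: 0.999
grip_force: 0.0
```

```bash
python3 - <<'E'
from h import *
s=snap('wrist','w11'); o=observe();print(o['eef_pos'],o['time_s'],o['ft_force'])
print(proj(s,[[.428,.378,.107],[.434,.297,.096]]))
E
```

```text
[0.42756308 0.37790806 0.22595751] 30.2 [ 0.43372051  0.07174442 -0.52697121]
[[316.61580337 202.98178781]
 [406.29905463 193.18731291]]
```

View pics/w11.png

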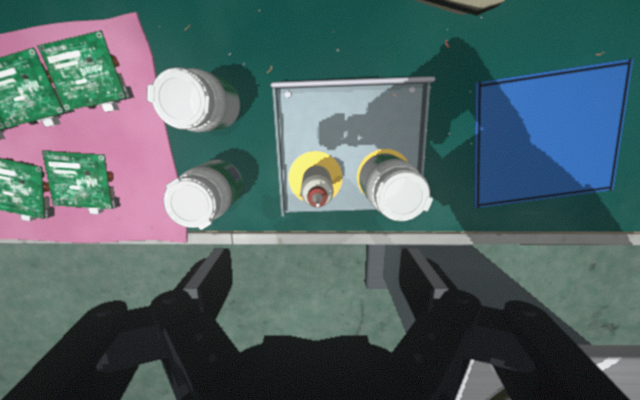

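Both bottles stand upright on their own pads, with the needle tip at (317,203) and the lid at (402,193), each within about 3 mm of where it started. I'm handing in the job.

```bash
python3 -c "
from workcell import *
print(close_job())"
```

```text
the job is handed in; nothing more can be done
None
```

The job is handed in at about 30 s of the 112 s allowed, with no verdict returned: by my last camera looks the reel stands upright in the red dish, both bottles are back on their own pads within about 3 mm, and the arm went near neither tape roll.

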